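# Load the specimen mixer

## Task

First fit the blue carrier upright on the mixer's square drive and push it fully home until the spring ball clicks. Then load the carrier: push the yellow-capped pot that is jammed under the chute's lips back up the chute until it is free and lift it out, and stand it and every white-capped pot from the mat upright in the carrier, one to a pocket. Only when all pots are in, throw the green ready lever fully over, away from the robot; do not disturb the bottle, the slide box or the pen cup.

Things in the scene. Friction and masses are not known exactly. Their poses are not given: they have to be found in the camera images.
- carrier_knob (a point): Blue plastic carrier, a cross of four square pockets round a hub, 158 mm across, 78 mm tall, 0.3 kg, starting upright on the bench. This point is on the axis of its black round grip knob (30 mm in diameter, 32 to 78 mm above the underside), 62 mm above the underside. z is up along the knob; x and y lie along the arms and square to the socket's sides.
- carrier_socket (a point): Centre of the mouth of the square socket in the carrier's underside, level with the underside. The socket is 17.2 mm wide and 32 mm deep, its sides along the carrier's x and y, with a detent groove 7 to 17 mm above the mouth on all four sides, so it fits the drive in any of four quarter turns.
- pocket0 (a point): Centre of the floor of carrier pocket 0 (+x arm). Every pocket is a square well 40 mm wide and 14 mm deep (walls 4 mm thick), its centre 55 mm from the hub axis and its floor 4 mm above the carrier's underside.
- pocket1 (a point): Centre of the floor of carrier pocket 1 (+y arm). Every pocket is a square well 40 mm wide and 14 mm deep (walls 4 mm thick), its centre 55 mm from the hub axis and its floor 4 mm above the carrier's underside.
- pocket2 (a point): Centre of the floor of carrier pocket 2 (-x arm). Every pocket is a square well 40 mm wide and 14 mm deep (walls 4 mm thick), its centre 55 mm from the hub axis and its floor 4 mm above the carrier's underside.
- pocket3 (a point): Centre of the floor of carrier pocket 3 (-y arm). Every pocket is a square well 40 mm wide and 14 mm deep (walls 4 mm thick), its centre 55 mm from the hub axis and its floor 4 mm above the carrier's underside.
- drive_seat (a point): Centre of the round steel seat (90 mm in diameter) on top of the fixed mixer, 40 mm above the bench; the carrier's underside rests on it when fully home. The square steel drive rises 28 mm from this point, 16 mm wide, sides along this frame's x and y, its top 6 mm tapered to 11 mm. z is up.
- mixer: White mixer, fixed to the bench; origin on the bench under the drive axis, axes as drive_seat. Housing 160 by 160 mm about the origin, 36 mm tall, with a ledge 20 mm tall on its -y side reaching 155 mm from the origin, which carries the lever.
- ball (a joint): Brass spring ball in the drive's -x face, 12 mm above the seat: m pressed inwards, 0 when fully out (3 mm proud of the face), about 1 mm while the socket's rim is over it, 0 again once it has clicked into the groove. The carrier's weight alone does not push past it: it hangs about 14 mm high until pressed down with some 8 to 12 N more.
- pot0_center (a point): Specimen pot with a yellow cap, jammed at the low end of the chute. All pots are alike: clear body 36 mm in diameter, 34 mm tall, under a cap 44 mm in diameter, 14 mm tall; 48 mm in all, 60 g (low-heavy). This point is on the axis half-way up (24 mm above the underside; the cap spans 10 to 24 mm above this point). z is the pot's axis, up.
- pot1_center (a point): Specimen pot 1 with a white cap, if present, standing on the green mat on the bench in front of the mixer; same size as pot 0; this point is on the axis half-way up.
- pot2_center (a point): Specimen pot 2 with a white cap, if present, standing on the green mat on the bench in front of the mixer; same size as pot 0; this point is on the axis half-way up.
- pot3_center (a point): Specimen pot 3 with a white cap, if present, standing on the green mat on the bench in front of the mixer; same size as pot 0; this point is on the axis half-way up.
- chute_low (a point): On the floor of the chute, mid-width, about where the jammed pot stands; axes as chute. Two inward lips 52 mm above the floor, from -26 to +12 mm along the slope from here, lie over both edges of the pot's cap, so it cannot be lifted; a slot 31 mm wide between them lets a finger through to push it uphill. Beyond +40 mm it is clear, and it stays where it is pushed.
- chute: Aluminium feed chute, fixed to the bench; its floor rises at 10 degrees along its own +x (x is level, along the chute, uphill, roughly away from the robot; z vertical); channel 49 mm wide. Along the slope from chute_low: end stop 10 mm high at -26 to -22 mm; orange side walls 56 mm high from -26 to +12 mm; then open, with rails 10 mm high, to an end wall at +138 mm.
- chute_open (a point): On the chute floor 70 mm up the slope from chute_low, in the open stretch, where a pot can be lifted out.
- ready_lever (a joint): Ready lever on the mixer's low ledge: 0 leaning to the mixer's -x (towards the robot), 1.0 leaning fully to its +x (ready); it stays where it is left, about 1 N at the tip moves it.
- ready_lever_tip (a point): Centre of the green ball (26 mm in diameter) at the lever's tip, 60 mm from its pivot; the pivot lies 42 mm above the bench, 117 mm to the -y side of the drive axis in the mixer's frame.
- reagent: Amber reagent bottle, 44 mm in diameter, 90 mm tall, a bystander; origin under its centre.
- slide_box: Red slide box 85 x 60 x 35 mm, a bystander; origin under its centre.
- pen_cup: White pen cup 70 mm in diameter, 90 mm tall with pens up to 135 mm, a bystander; origin under its centre.
There are look-alikes about, which are no part of the job. What is shaped like the part that bears pot3_center but purple or red is not meant. Of the things that look like the part that bears carrier_knob, take the one that is nearest to the robot's base at the start.

How it is judged (in metres and radians):
On the way, in this order (a step that is already met when the one before it is completed fails the run):
1. the carrier is fully home on the drive, the ball clicked into its groove (horizontal distance between carrier_socket and drive_seat below 0.003 m and z of carrier_socket in the frame of drive_seat below 0.003 m and angle between carrier_socket's own z axis and vertical below 0.06 rad and value of joint ball below 0.0007 m), for 0.3 s.
2. the jammed pot and every pot from the mat stand in pockets of the seated carrier (all of step 1 and ((horizontal distance between pot0_center and pocket0 below 0.008 m and z of pot0_center in the frame of pocket0 between 0.018 and 0.028 m and angle between pot0_center's own z axis and vertical below 0.12 rad) or (horizontal distance between pot0_center and pocket1 below 0.008 m and z of pot0_center in the frame of pocket1 between 0.018 and 0.028 m and angle between pot0_center's own z axis and vertical below 0.12 rad) or (horizontal distance between pot0_center and pocket2 below 0.008 m and z of pot0_center in the frame of pocket2 between 0.018 and 0.028 m and angle between pot0_center's own z axis and vertical below 0.12 rad) or (horizontal distance between pot0_center and pocket3 below 0.008 m and z of pot0_center in the frame of pocket3 between 0.018 and 0.028 m and angle between pot0_center's own z axis and vertical below 0.12 rad)) and ((horizontal distance between pot1_center and pocket0 below 0.008 m and z of pot1_center in the frame of pocket0 between 0.018 and 0.028 m and angle between pot1_center's own z axis and vertical below 0.12 rad) or (horizontal distance between pot1_center and pocket1 below 0.008 m and z of pot1_center in the frame of pocket1 between 0.018 and 0.028 m and angle between pot1_center's own z axis and vertical below 0.12 rad) or (horizontal distance between pot1_center and pocket2 below 0.008 m and z of pot1_center in the frame of pocket2 between 0.018 and 0.028 m and angle between pot1_center's own z axis and vertical below 0.12 rad) or (horizontal distance between pot1_center and pocket3 below 0.008 m and z of pot1_center in the frame of pocket3 between 0.018 and 0.028 m and angle between pot1_center's own z axis and vertical below 0.12 rad)) and ((horizontal distance between pot2_center and pocket0 below 0.008 m and z of pot2_center in the frame of pocket0 between 0.018 and 0.028 m and angle between pot2_center's own z axis and vertical below 0.12 rad) or (horizontal distance between pot2_center and pocket1 below 0.008 m and z of pot2_center in the frame of pocket1 between 0.018 and 0.028 m and angle between pot2_center's own z axis and vertical below 0.12 rad) or (horizontal distance between pot2_center and pocket2 below 0.008 m and z of pot2_center in the frame of pocket2 between 0.018 and 0.028 m and angle between pot2_center's own z axis and vertical below 0.12 rad) or (horizontal distance between pot2_center and pocket3 below 0.008 m and z of pot2_center in the frame of pocket3 between 0.018 and 0.028 m and angle between pot2_center's own z axis and vertical below 0.12 rad)) and ((horizontal distance between pot3_center and pocket0 below 0.008 m and z of pot3_center in the frame of pocket0 between 0.018 and 0.028 m and angle between pot3_center's own z axis and vertical below 0.12 rad) or (horizontal distance between pot3_center and pocket1 below 0.008 m and z of pot3_center in the frame of pocket1 between 0.018 and 0.028 m and angle between pot3_center's own z axis and vertical below 0.12 rad) or (horizontal distance between pot3_center and pocket2 below 0.008 m and z of pot3_center in the frame of pocket2 between 0.018 and 0.028 m and angle between pot3_center's own z axis and vertical below 0.12 rad) or (horizontal distance between pot3_center and pocket3 below 0.008 m and z of pot3_center in the frame of pocket3 between 0.018 and 0.028 m and angle between pot3_center's own z axis and vertical below 0.12 rad))), for 0.3 s.
3. the ready lever is thrown over (value of joint ready_lever above 0.8 rad), for 0.2 s.
At the end, for the whole second after the job is handed in: The carrier sits on the seat (within 3 mm, upright, ball out within 0.7 mm), every pot that is present stands upright in a pocket of its own (within 8 mm of its centre, on the floor within 6 mm), the ready lever is past 0.8 rad (all of step 2 and value of joint ready_lever above 0.8 rad); the robot touches nothing.
It fails at once if the reagent bottle is pushed away or knocked over (distance of reagent from where it was at the start of the episode above 0.025 m or angle between reagent's own z axis and vertical above 0.4 rad).
It fails at once if the slide box is pushed away or knocked over (distance of slide_box from where it was at the start of the episode above 0.025 m or angle between slide_box's own z axis and vertical above 0.4 rad).
It fails at once if the pen cup is pushed away or knocked over (distance of pen_cup from where it was at the start of the episode above 0.025 m or angle between pen_cup's own z axis and vertical above 0.4 rad).
Of pot1, pot2, pot3 only 1 to 3 are there at a start; the rules pass over those that are not, and their reading is None.
At some moment in a run one of pot1, pot2, pot3 may be knocked a few centimetres aside while the robot is not near it.
It also fails if it takes over 210 s, if anything falls off the work surface, if the arm or the gripper's body presses on something with over 40 N, if the wrist force passes 120 N, or if a joint passes its speed limit or range.

## Robot

A 6-joint arm with a two-finger parallel gripper is mounted at the origin on the work surface. World frame = base frame: x ahead of the robot, y to its left, z up, the work surface at z = 0. Lengths are in m, angles in degrees, forces in N, time in s.
With the tool pointing down it reaches from about 0.25 to 0.725 m from the base axis. Payload 4 kg.
Tool frame: the origin (TCP) lies midway between the tips of the shut fingers; the grasp point (between the pads) lies 19 mm behind it (manip.grip_point_offset is the distance from the TCP to the grasp point, in m); z points along the fingers, y is the line along which they close (so a half turn about z gives the same grasp; the last joint's range is limited). The gripper opens to 85 mm and grips with 20 to 120 N. Pads are 22 mm wide; open, the fingers measure 114 mm over their backs; the gripper's body (76 mm by 85 mm) begins 54 mm behind the grasp point. The pads swing forward as they close: fully open they stand 13 mm farther back than shut.
Start: joints at [-74.313, 13.785, 0.286, 76.501, 0, 90], TCP at [0.135, -0.481, 0.231] pointing down, gripper open.
Joint ranges: [-155.79, 155.79], [-60.16, 107.12], [-62.33, 73.08], [-114, 123.19], [-81.49, 82.49], [-180, 180]. Speed limits (degrees/s): [159.86, 159.86, 180, 180, 180, 180].

## Interface

Orientations are given as [roll, pitch, yaw] about the fixed x, y, z axes, in that order (R = Rz(yaw) Ry(pitch) Rx(roll)).
In Python, from station import manip gives the robot as it stands. Calls block until the motion is done:
- manip.move_pose(position, orientation): joint-space move of the TCP to a pose.
- manip.line_to(position, frame=None, v=0.15, stop_force=None): straight line of the TCP; frame=None keeps the orientation; v is the mean speed in m/s. With stop_force (N) it stops when the force on the tool has changed by that much, and returns True; else False.
- manip.movej(angles): joint-space move.
- manip.move_gripper(opening, grasp_force=None): finger opening in m; grasp_force is the grip in N (None keeps the last); returns when the fingers have stopped.
- manip.pause(seconds).
- manip.solve_ik(position, orientation): joint angles nearest the present ones, or None.
- manip.grab_frame(name): name is "scene" or "top" or "wrist"; returns a dict with "pixels" (400x640x3 uint8, red, green, blue), "K" (3x3 intrinsics, pixels), "R" (3x3) and "t" (3): a world point X has camera coordinates R X + t; the wrist camera has in their place "mount" (4x4, takes a point from camera to tool coordinates, whose origin is the TCP and whose axes are the flange's). Camera axes: x right, y down, z forward; pixel columns grow to the right and rows downward; lengths in m; the calibration is good to about 2 mm. The wrist camera is an equidistant fisheye: a pixel r from the principal point sees the ray r / f radians off the axis. A picture is of the moment at which its call begins: read the wrist's pose just before it. There is no depth.
A pose or a line that the arm cannot do raises manip.MotionError and nothing moves.
- manip.finish_job(): hands the job in; it is judged then, once.
Readings, each from a call of its own:
- manip.current_time(): time.
- manip.current_q(): joint angles.
- manip.current_qvel(): joint speeds.
- manip.current_joint_torque(): joint torques, N m.
- manip.current_tcp_pos(): TCP position.
- manip.current_tcp_rot(): TCP orientation.
- manip.current_force(): force on the tool from outside, world axes, zero at the start.
- manip.current_ft_torque(): the same for the moment, N m.
- manip.current_opening(): finger opening in m.
- manip.current_finger_force(): force on a finger pad.
Only numpy, scipy, OpenCV 4.12 (cv2) and the standard library are available. Lean on these libraries where they do the work, as an engineer would, in place of code of your own. Each camera call takes 0.05 s, during which the arm holds its last target. There are 200 camera calls.

## Working session

There is one attempt and no reset: what is moved stays moved. The work goes in short steps, each a Python script; the robot and the scene stay as the last script left them, time stands still between calls to the robot, and variables do not carry over. Pictures are saved under pics/ and viewed, at most 14 in all, crops included, and the job is handed in when it is done.

```bash
ls; mkdir -p pics; python3 - <<'E'
from station import manip
import cv2,numpy as np
for n in("scene","top","wrist"):
    f=manip.grab_frame(n); cv2.imwrite(f"pics/{n}0.png",f["pixels"][...,::-1])
    print(n,f["K"].tolist(),{k:np.round(v,4).tolist() for k,v in f.items() if k in("R","t","mount")})
print(manip.current_tcp_rot(),manip.current_time(),manip.grip_point_offset)
E
```

```text
pics
scene [[361.18842577531444, 0.0, 322.75866532949385], [0.0, 361.18842577531444, 198.67791025988925], [0.0, 0.0, 1.0]] {'R': [[0.8993, 0.4374, 0.0019], [0.3557, -0.7287, -0.5852], [-0.2546, 0.5269, -0.8109]], 't': [-0.5369, -0.1405, 1.0805]}
top [[484.87046129790605, 0.0, 315.8063141887217], [0.0, 484.87046129790605, 202.6309021146575], [0.0, 0.0, 1.0]] {'R': [[-0.0292, -0.9996, 0.004], [-0.9864, 0.0281, -0.1621], [0.1619, -0.0086, -0.9868]], 't': [0.0218, 0.6017, 1.273]}
wrist [[309.70691628693146, 0.0, 321.46586070607617], [0.0, 309.70691628693146, 199.85227492993707], [0.0, 0.0, 1.0]] {'mount': [[0.0006, -0.9523, -0.3051, 0.0781], [1.0, 0.0005, 0.0004, -0.0008], [-0.0002, -0.3051, 0.9523, -0.1427], [0.0, 0.0, 0.0, 1.0]]}
[-1.79906292e+02  1.72727254e-03  1.56880353e+01] 0.15 0.0187
```

View pics/top0.png

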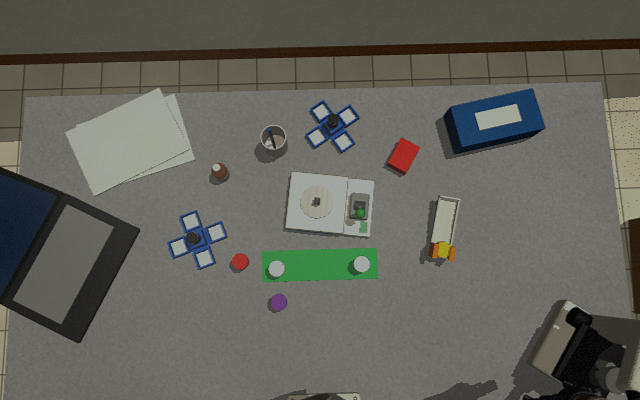

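View pics/scene0.png

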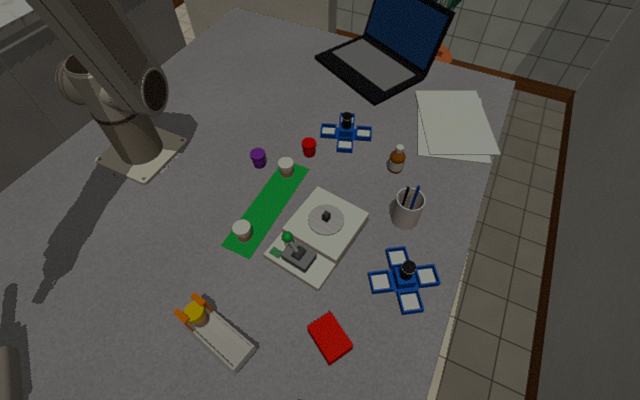

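Top view: carriers at (195,240) and (333,122), with the base at about (325,400), so the left one is the nearer. White pots are at (276,269) and (362,265); purple (278,302) and red (240,261) are decoys. The yellow pot is at (444,250), the mixer drive at (316,202) and the lever ball at (360,211). Next I'll take close crops.

```bash
cat > h.py <<'E'
from station import manip
import cv2,numpy as np
from scipy.spatial.transform import Rotation as Rot
def ray(f,uv,pose=None):
    K=f["K"];d=np.array([(uv[0]-K[0,2])/K[0,0],(uv[1]-K[1,2])/K[1,1]])
    if "mount" in f:
        r=np.hypot(*d);s=np.sinc(r/np.pi)
        d=np.array([d[0]*s,d[1]*s,np.cos(r)])
        p,o=pose;M=np.array(f["mount"]);R=Rot.from_euler("xyz",o,degrees=True).as_matrix()
        return R@M[:3,3]+p, R@M[:3,:3]@d
    R=np.array(f["R"]);return -R.T@f["t"], R.T@np.r_[d,1]
def at(f,uv,z,pose=None):
    o,d=ray(f,uv,pose);return o+d*(z-o[2])/d[2]
def proj(f,X,pose=None):
    K=f["K"]
    if "mount" in f:
        p,o=pose;M=np.array(f["mount"]);R=Rot.from_euler("xyz",o,degrees=True).as_matrix()
        c=M[:3,:3].T@(R.T@(np.array(X)-p)-M[:3,3]);n=np.hypot(c[0],c[1]);t=np.arctan2(n,c[2])
        return K[:2,:2]@(c[:2]/n*t)+K[:2,2]
    c=np.array(f["R"])@X+f["t"];return (K@(c/c[2]))[:2]
def wrist():
    pose=(np.array(manip.current_tcp_pos()),manip.current_tcp_rot());return manip.grab_frame("wrist"),pose
def crop(im,x0,y0,w,h,s,name):
    cv2.imwrite(f"pics/{name}.png",cv2.resize(im[y0:y0+h,x0:x0+w,::-1],None,fx=s,fy=s,interpolation=cv2.INTER_CUBIC))
E
python3 - <<'E'
from h import *
f=manip.grab_frame("top");im=f["pixels"]
a=im[160:310,160:380]; b=im[170:270,380:480]
crop(im,160,165,225,145,3.5,"c1"); crop(im,395,180,90,100,5,"c2")
for n,uv,z in[("knob",(195,240),.078),("other",(333,122),.078),("potL",(276,269),.048),("potR",(362,265),.048),("yel",(444,250),.07),("drive",(316,202),.068),("lev",(360,211),.09),("reag",(219,175),.05),("cup",(272,138),.09),("box",(403,156),.035)]:print(n,at(f,uv,z).round(3))
E
```

```text
knob [0.507 0.325 0.078]
other [ 0.82  -0.049  0.078]
potL [0.426 0.116 0.048]
potR [ 0.43  -0.114  0.048]
yel [ 0.462 -0.33   0.07 ]
drive [0.601 0.004 0.068]
lev [ 0.57  -0.111  0.09 ]
reag [0.686 0.268 0.05 ]
cup [0.775 0.118 0.09 ]
box [ 0.73  -0.244  0.035]
```

View pics/c1.png

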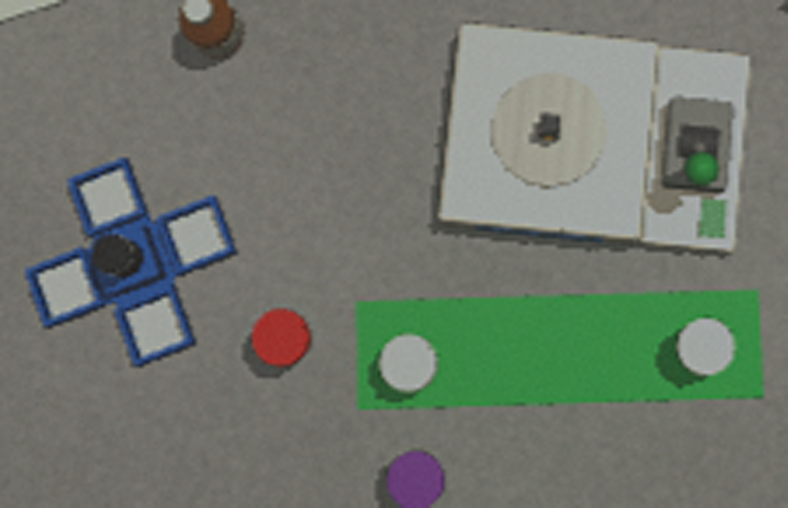

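View pics/c2.png

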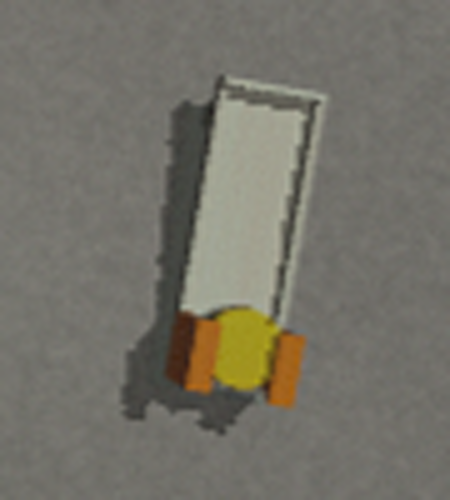

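Crop c1: carrier pockets at about (107,198), (198,236), (156,326), (65,289); seat circle at (548,130); lever ball at (702,167). Both white pots are on the mat, and c2 shows the yellow cap between the orange lips. The nearest carrier is the left one. I'll go and look from close up.

```bash
python3 - <<'E'
from h import *
f=manip.grab_frame("top")
c=lambda u,v:(160+(u+.5)/3.5-.5,165+(v+.5)/3.5-.5)
c2=lambda u,v:(395+(u+.5)/5-.5,180+(v+.5)/5-.5)
P=np.array([at(f,c(*p),.018)[:2] for p in[(107,198),(198,236),(156,326),(65,289)]])
print("carrier",P.mean(0),np.linalg.norm(P-P.mean(0),axis=1),[np.degrees(np.arctan2(*d[::-1])) for d in P-P.mean(0)])
H=np.array([at(f,c(*p),.036)[:2] for p in[(462,25),(655,43),(640,238),(441,220)]])
print("mixer",H.mean(0),[ (np.linalg.norm(H[i]-H[i-1]),np.degrees(np.arctan2(*(H[i]-H[i-1])[::-1]))) for i in range(4)])
print("seat",at(f,c(548,130),.04),"ball",at(f,c(702,167),.094))
print("potL",at(f,c(408,363),.048),"potR",at(f,c(706,347),.048))
a,b=at(f,c2(195,315),.03),at(f,c2(225,80),.05);print("chute left edge",a,b,np.degrees(np.arctan2(*(b-a)[:2][::-1])))
print("yel",at(f,c2(244,348),.075))
def go(x,y,z,yaw):manip.move_pose([x,y,z],[180,0,yaw])
manip.move_pose([.40,-.1,.3],[180,0,0])
for i,(x,y,z) in enumerate([(.59,0,.19),(.505,.325,.19)]):
    go(x,y,z,0);w,p=wrist();np.savez(f"w{i}.npz",pixels=w["pixels"],K=w["K"],mount=w["mount"],pos=p[0],rot=p[1])
    cv2.imwrite(f"pics/w{i}.png",w["pixels"][...,::-1]);print(proj(w,[x,y,.04],p))
print(manip.current_q(),manip.current_time())
E
```

```text
carrier [0.51359091 0.33362256] [0.05505684 0.05554435 0.0543547  0.05552442] [np.float64(21.20171884418066), np.float64(-69.93802237113029), np.float64(-158.80924838009074), np.float64(110.78617700105062)]
mixer [0.60604155 0.00189294] [(np.float64(0.1565228973890409), np.float64(-7.215412191525909)), (np.float64(0.154002797125399), np.float64(-97.07284573041039)), (np.float64(0.15588747149209284), np.float64(173.43448131423318)), (np.float64(0.15577387636874315), np.float64(83.16294281140641))]
seat [0.6058686  0.00311598 0.04      ] ball [ 0.56550275 -0.11099132  0.094     ]
potL [0.42758463 0.11517079 0.048     ] potR [ 0.4330875  -0.11256274  0.048     ]
chute left edge [ 0.48539352 -0.31425101  0.03      ] [ 0.6117255 -0.3344865  0.05     ] -9.100168173407505
yel [ 0.46398604 -0.32766178  0.075     ]
[322.14083058 184.3577723 ]
[321.06619046 184.9675945 ]
[ 3.26298285e+01  2.63534127e+01  1.22208228e+01  7.58688398e+01
 -2.58830193e-02 -1.47250232e+02] 8.2917
```

View pics/w0.png

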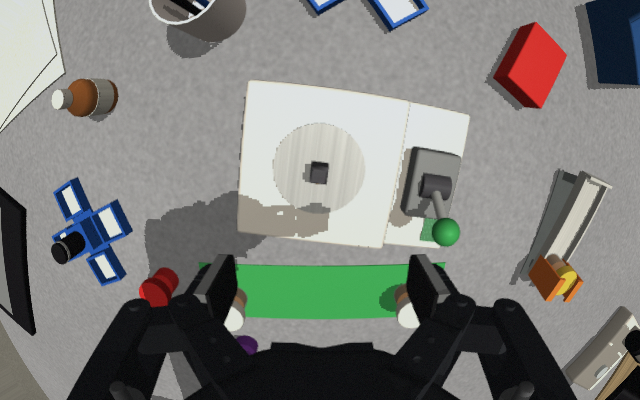

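View pics/w1.png

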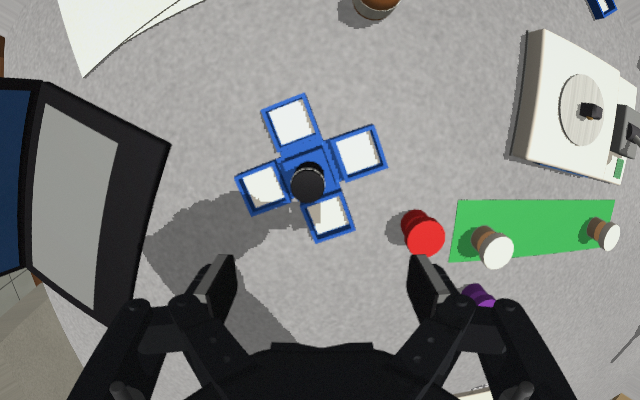

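```bash
cat >> h.py <<'E'
def load(i):
    d=np.load(f"w{i}.npz");return d,(d["pos"],d["rot"])
E
python3 - <<'E'
from h import *
f,p=load(1)
P=np.array([at(f,q,.018,p)[:2] for q in[(291,123),(357,153),(328,217),(264,187)]]);c=P.mean(0)
ang=[np.degrees(np.arctan2(*d[::-1])) for d in P-c];print("carrier",c,np.linalg.norm(P-c,axis=1),ang,"knobtop",at(f,(308,183),.078,p))
yaw=np.mean((np.array(ang)+360)%90);print(yaw)
def draw(f,p,polys,x0,y0,w,h,s):
    im=cv2.resize(f["pixels"][y0:y0+h,x0:x0+w,::-1],None,fx=s,fy=s,interpolation=cv2.INTER_CUBIC)
    for P,col in polys:
        q=np.array([(proj(f,X,p)-[x0,y0]+.5)*s for X in P]);cv2.polylines(im,[np.round(q*8).astype(np.int32)],True,col,1,cv2.LINE_AA,3)
    return im
def rot(P,c,yaw,z):
    R=Rot.from_euler("z",yaw,degrees=True).as_matrix()[:2,:2];return [np.r_[R@q+c,z] for q in P]
sq=lambda a:np.array([(a,a),(a,-a),(-a,-a),(-a,a)])
circ=lambda r:np.array([(r*np.cos(t),r*np.sin(t)) for t in np.linspace(0,6.28,40)])
polys=[(rot(sq(.024)+o,c,yaw,.018),(0,255,255)) for o in np.array([(.055,0),(0,.055),(-.055,0),(0,-.055)])]+[(rot(circ(.015),c,0,.078),(0,0,255))]
A=draw(f,p,polys,225,85,170,165,3.5)
f,p=load(0);s=at(f,(319,167.5),.04,p);d=at(f,(319.5,171.5),.068,p);print("seat",s,d)
H=np.array([at(f,q,.036,p)[:2] for q in[(248,80),(409,102),(382,248),(237,232)]])
print("mixer",H.mean(0),[ (np.linalg.norm(H[i]-H[i-1]).round(4),np.degrees(np.arctan2(*(H[i]-H[i-1])[::-1])).round(2)) for i in range(4)])
m=s[:2];polys=[(rot(circ(.045),m,0,.04),(0,0,255)),(rot(sq(.0055),m,-6.9,.068),(0,255,255)),(rot(sq(.008),m,-6.9,.062),(0,255,0)),(rot(sq(.08),m,-6.9,.036),(255,0,255))]
B=draw(f,p,polys,225,70,200,190,3.0)
cv2.imwrite("pics/oa.png",A);cv2.imwrite("pics/ob.png",B)
E
```

```text
carrier [0.51443689 0.33666342] [0.05320388 0.05219978 0.05480015 0.05211789] [np.float64(20.54201559699125), np.float64(-68.83803089149863), np.float64(-159.55107225403694), np.float64(109.40808282336555)] knobtop [0.51692714 0.33607897 0.078     ]
20.390248818705295
seat [0.60683259 0.00304512 0.04      ] [0.60908859 0.00239943 0.068     ]
mixer [0.60493894 0.00328674] [(np.float64(0.1576), np.float64(-7.43)), (np.float64(0.1561), np.float64(-97.61)), (np.float64(0.1553), np.float64(172.96)), (np.float64(0.1572), np.float64(83.25))]
```

View pics/oa.png

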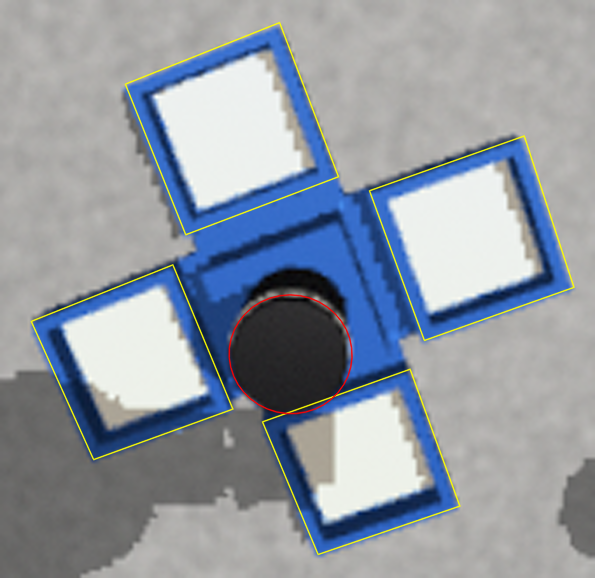

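View pics/ob.png

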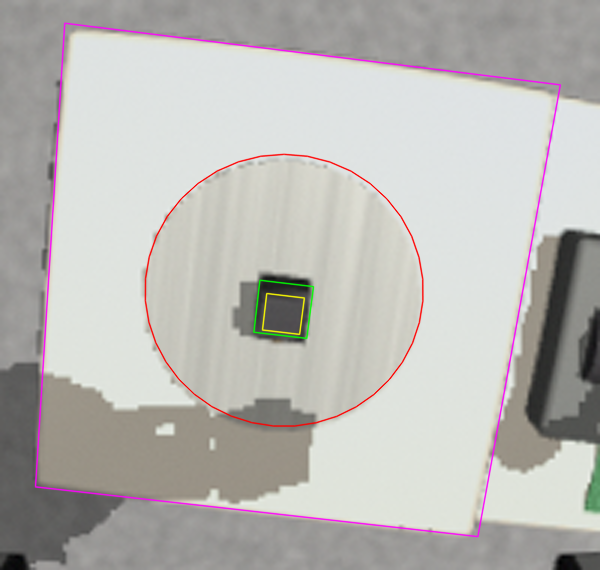

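Carrier at (0.5145,0.3365), yaw 20.6°; seat at (0.6065,0.003), yaw −6.9°; both overlays fit. Next I grasp the knob and fit the carrier.

```bash
python3 - <<'E'
from h import *
T=lambda:np.round(manip.current_tcp_pos(),4).tolist()
manip.move_pose([.5145,.3365,.15],[180,0,20.6]); manip.line_to([.5145,.3365,.042],v=.1)
manip.move_gripper(.0,grasp_force=60);print(manip.current_opening(),manip.current_finger_force())
manip.line_to([.5145,.3365,.2],v=.15)
manip.move_pose([.6065,.003,.2],[180,0,-6.9]);manip.line_to([.6065,.003,.12],v=.1);manip.pause(.3)
print(manip.current_force(),manip.current_time())
w,p=wrist();crop(w["pixels"],150,60,320,240,2.5,"hold")
r=manip.line_to([.6065,.003,.099],v=.03,stop_force=6);print(r,T(),manip.current_force(),manip.current_ft_torque())
E
```

```text
0.0287545634485863 59.52745020389557
[-0.6391878   0.30271359 -3.03189515] 14.2667
False [0.6066, 0.003, 0.0991] [-0.19786785  0.25433164 -2.65339239] [ 0.01424877  0.07442414 -0.01888062]
```

View pics/hold.png

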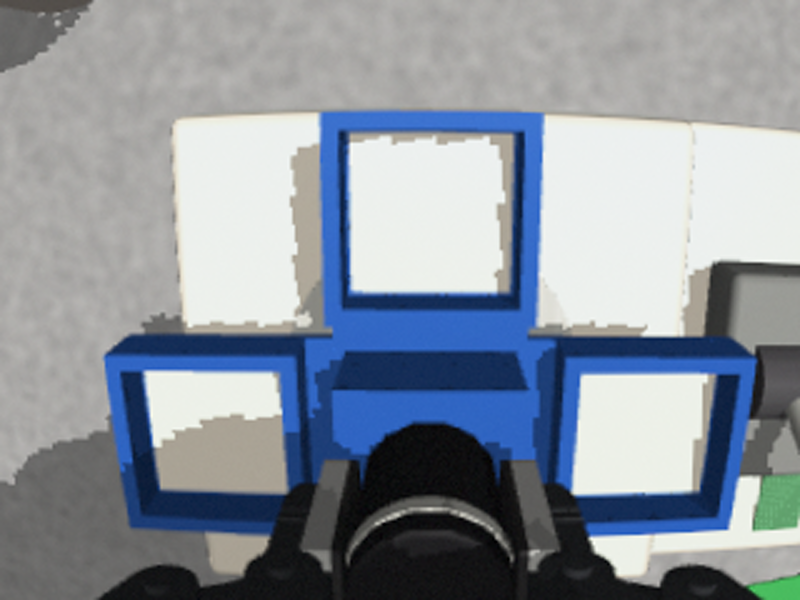

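The carrier is held square to the mixer and slid freely 11 mm onto the drive. Now I press it home.

```bash
python3 - <<'E'
from h import *
T=lambda:np.round(manip.current_tcp_pos(),4).tolist()
for z in(.097,.094,.090,.086,.083,.081,.079):
    r=manip.line_to([.6065,.003,z],v=.02,stop_force=35);print(r,T(),manip.current_force().round(1))
    if r:break
manip.move_gripper(.05);manip.pause(.2);t=T();manip.line_to([.6065,.003,.2],v=.15)
# press with shut fingers on knob top
manip.move_gripper(0);manip.line_to([.6065,.003,.135]);r=manip.line_to([.6065,.003,.112],v=.02,stop_force=25);print("knob top",r,T(),manip.current_force().round(1))
manip.line_to([.6065,.003,.22]);manip.move_gripper(.085)
manip.move_pose([.55,.0,.26],[180,0,0]);w,p=wrist();i=2
np.savez(f"w{i}.npz",pixels=w["pixels"],K=w["K"],mount=w["mount"],pos=p[0],rot=p[1])
cv2.imwrite("pics/w2.png",w["pixels"][...,::-1]);print(manip.current_time())
E
```

```text
False [0.606, 0.0031, 0.0971] [-2.7 -0.   0.6]
False [0.6062, 0.0031, 0.0953] [-5.   1.2  5.4]
False [0.6059, 0.0032, 0.0906] [-4.4  1.   4. ]
False [0.6059, 0.0029, 0.0847] [-2.2 -0.4 -5.2]
False [0.6067, 0.0029, 0.0828] [-1.3  0.3 -3. ]
False [0.6067, 0.0029, 0.0824] [-5.5 -0.   5.3]
False [0.6067, 0.0029, 0.0824] [-8.7 -0.  15.5]
knob top True [0.6063, 0.003, 0.1181] [-1.  -0.2  4.5]
22.8083
```

View pics/w2.png

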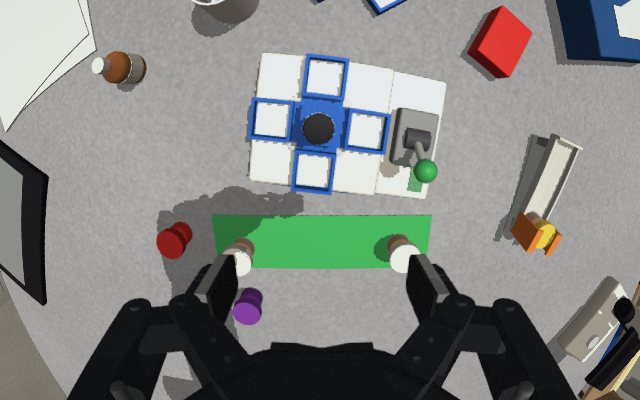

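Knob top is at 0.118 = 0.040 + 0.078, so the carrier is fully home. Image: carrier at (319,129) square on the mixer, white pots undisturbed at (240,255) and (403,252). Now the white pots.

```bash
cat >> h.py <<'E'
C=np.array([.6065,.003]);CY=-6.9
def pocket(k,r=.055):
    a=np.radians(CY+90*k);return C+r*np.array([np.cos(a),np.sin(a)])
T=lambda:np.round(manip.current_tcp_pos(),4).tolist()
def whites():
    f=manip.grab_frame("top");im=f["pixels"].astype(int);m=((im.min(2)>135)&(im.max(2)-im.min(2)<25)).astype(np.uint8)
    n,_,st,ce=cv2.connectedComponentsWithStats(m)
    return [(at(f,ce[i],.048).round(4).tolist(),int(st[i,4])) for i in range(1,n) if 100<st[i,4]<500 and 150<ce[i][0]<480 and 235<ce[i][1]<330]
def pick(x,y,y1,o1,y2,o2):
    manip.move_gripper(o1);manip.move_pose([x,y,.16],[180,0,y1]);manip.line_to([x,y,.018],v=.12)
    manip.move_gripper(0,grasp_force=20);a=manip.current_opening();manip.move_gripper(o2)
    manip.line_to([x,y,.09],v=.15);manip.move_pose([x,y,.09],[180,0,y2]);manip.line_to([x,y,.018],v=.12)
    manip.move_gripper(0,grasp_force=40);print("grip",a,manip.current_opening(),manip.current_time());manip.line_to([x,y,.19],v=.2)
def place(k,yaw,z0=.062):
    x,y=pocket(k);manip.move_pose([x,y,.19],[180,0,yaw]);manip.line_to([x,y,.10],v=.15)
    r=manip.line_to([x,y,z0-.002],v=.03,stop_force=5);print("place",k,r,T(),manip.current_force().round(1))
    return r
E
python3 - <<'E'
from h import *
f,p=load(2);print([at(f,q,.058,p).round(4)[:2].tolist() for q in[(326,77),(271,119),(314,171),(367,131)]],[pocket(k).round(4).tolist() for k in range(4)])
manip.move_pose([.40,.30,.3],[180,0,83]);print(whites())
pick(.4276,.1152,173,.085,83.1,.058)
place(1,83.1)
E
```

```text
[[0.6588, -0.0043], [0.6125, 0.057], [0.5524, 0.0092], [0.5988, -0.0504]] [[0.6611, -0.0036], [0.6131, 0.0576], [0.5519, 0.0096], [0.5999, -0.0516]]
[([0.434, -0.112, 0.048], 193), ([0.4283, 0.1157, 0.048], 189)]
grip 0.043270918496527366 0.04288972175367883 34.425
place 1 True [0.6129, 0.0576, 0.0631] [-1.4 -0.8  4.3]
```

The pot is on the pocket floor (on the rim it would have read 0.075). I release it and do the second pot.

```bash
cat >> h.py <<'E'
def release(o=.058):
    p=manip.current_tcp_pos();manip.move_gripper(o);manip.line_to([p[0],p[1],.19],v=.2)
E
python3 - <<'E'
from h import *
release();print(whites())
pick(.434,-.1123,83.1,.085,173.1,.06)
if place(0,173.1) and T()[2]<.066: release()
manip.move_pose([.40,-.1,.3],[180,0,90]);print(whites())
f=manip.grab_frame("top");crop(f["pixels"],260,165,230,115,3.4,"t3");print(manip.current_time())
E
```

```text
[([0.434, -0.112, 0.048], 193)]
grip 0.043035395256140065 0.04227381225617904 45.7833
place 0 True [0.6609, -0.0036, 0.0631] [-1.2  0.3  5.2]
[([0.3942, -0.1617, 0.048], 225), ([0.3978, -0.1424, 0.048], 213), ([0.3611, -0.2906, 0.048], 223), ([0.3593, -0.3104, 0.048], 215)]
52.0
```

View pics/t3.png

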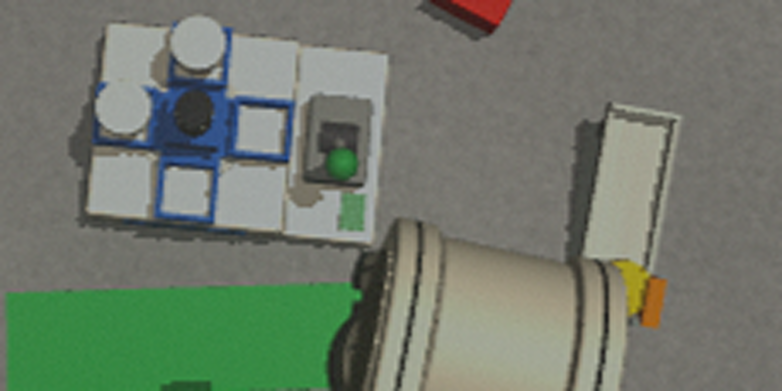

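Both white pots stand in their pockets (at (197,43) and (123,108) in the crop). Next a close view of the chute.

```bash
python3 - <<'E'
from h import *
manip.move_gripper(0)
manip.move_pose([.42,-.32,.22],[180,0,-9]);w,p=wrist();i=3
np.savez(f"w{i}.npz",pixels=w["pixels"],K=w["K"],mount=w["mount"],pos=p[0],rot=p[1])
crop(w["pixels"],230,20,180,200,3,"w3");print(manip.current_time(),p, proj(w,[.46,-.33,.07],p))
E
```

```text
53.8333 (array([ 0.42008657, -0.31969912,  0.22022022]), array([-1.79989316e+02, -1.10965322e-02, -8.93459790e+00])) [326.38339606 142.49072678]
```

View pics/w3.png

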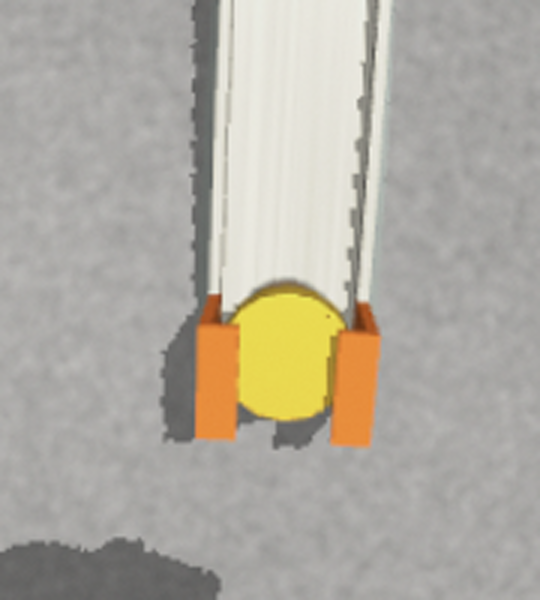

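The yellow cap is at crop (286,356). Lip inner corners are at (238,323), (237,438), (333,330), (331,443), and the slot is clear between them. I fit the chute pose using both views.

```bash
python3 - <<'E'
from h import *
from scipy.optimize import least_squares
t=manip.grab_frame("top");w,p=load(3)
g=np.radians(10)
def P(q,s,l,h):
    x,y,z,psi=q[:4];a=s*np.cos(g)-h*np.sin(g)
    return np.array([x+a*np.cos(psi)-l*np.sin(psi),y+a*np.sin(psi)+l*np.cos(psi),z+s*np.sin(g)+h*np.cos(g)])
W=lambda u,v:(230+(u+.5)/3-.5,20+(v+.5)/3-.5)
C2=lambda u,v:(395+(u+.5)/5-.5,180+(v+.5)/5-.5)
obs=[]
for s,l,a,b in[(.012,.0155,(238,323),(220,322)),(-.026,.0155,(237,438),(208,392)),(.012,-.0155,(333,330),(280,330)),(-.026,-.0155,(331,443),(268,403)),
 (.012,'o',(198,325),(195,312)),(-.026,'o',(195,438),(183,385)),(.012,'-o',(380,335),(305,335)),(-.026,'-o',(370,446),(293,408))]:
    obs+=[(w,p,s,l,.056,W(*a)),(t,None,s,l,.056,C2(*b))]
obs+=[(w,p,'s',0,.048,W(286,356)),(t,None,'s',0,.048,C2(244,348))]
def res(q):
    r=[]
    for f,ps,s,l,h,uv in obs:
        s=q[5] if s=='s' else s;l={'o':q[4],'-o':-q[4]}.get(l,l)
        r+=list(proj(f,P(q,s,l,h),ps)-np.array(uv))
    return np.array(r)
o=least_squares(res,[.47,-.33,.03,np.radians(-9),.028,0],x_scale=[.01]*3+[.1,.01,.01],loss="soft_l1")
print(o.x.round(4),np.degrees(o.x[3]));print(res(o.x).reshape(-1,4).round(1))
np.save("chute.npy",o.x)
print("floor z at end stop",P(o.x,-.026,0,0),"open",P(o.x,.07,0,0))
E
```

```text
[ 4.719e-01 -3.311e-01  1.990e-02 -2.012e-01  2.820e-02  2.000e-04] -11.526115504304746
[[-0.1  0.4  0.4  0.3]
 [-1.   0.3  0.3  0.5]
 [ 2.  -0.3  0.   0.7]
 [-0.1  0.1 -0.1  0.3]
 [-0.6 -0.8  0.6  1.5]
 [-0.1 -0.2  0.5  1.1]
 [ 0.  -1.2 -0.2  0.6]
 [-0.  -0.2 -0.3  0.2]
 [ 0.1 -0.1 -0.1  0.2]]
floor z at end stop [ 0.44677712 -0.32593839  0.0154312 ] open [ 0.53941211 -0.34482917  0.03210142]
```

```bash
cat >> h.py <<'E'
q=np.load("chute.npy")
def CP(s,l,h,q=q):
    g=np.radians(10);a=s*np.cos(g)-h*np.sin(g);c,n=np.cos(q[3]),np.sin(q[3])
    return np.array([q[0]+a*c-l*n,q[1]+a*n+l*c,q[2]+s*np.sin(g)+h*np.cos(g)])
def ori(tau,sign=1):
    """tool z down, leaning uphill by tau deg; tool x = chute-left*sign"""
    c,n=np.cos(q[3]),np.sin(q[3]);t=np.radians(tau);z=np.array([np.sin(t)*c,np.sin(t)*n,-np.cos(t)])
    x=sign*np.array([-n,c,0]);return Rot.from_matrix(np.c_[x,np.cross(z,x),z]).as_euler("xyz",degrees=True)
E
python3 - <<'E'
from h import *
w,p=load(3)
def onfloor(f,uv,h,ps):
    o,d=ray(f,uv,ps);a,b,c=CP(0,0,h),CP(.1,0,h),CP(0,.1,h);n=np.cross(b-a,c-a);return o+d*((a-o)@n)/(d@n)
W=lambda u,v:(230+(u+.5)/3-.5,20+(v+.5)/3-.5)
for A,B in[((213,290),(220,2)),((370,290),(392,2))]:
    a,b=onfloor(w,W(*A),.01,p),onfloor(w,W(*B),.01,p);print(a,b,np.degrees(np.arctan2(*(b-a)[:2][::-1])))
t=manip.grab_frame("top");C2=lambda u,v:(395+(u+.5)/5-.5,180+(v+.5)/5-.5)
a,b=onfloor(t,C2(290,325),.01,None),onfloor(t,C2(327,97),.01,None);print(a,b,np.degrees(np.arctan2(*(b-a)[:2][::-1])))
for tau in(32,0,-10):
  for s in(-.075,.03): print(tau,ori(tau).round(1),manip.solve_ik(CP(s,0,.0175),ori(tau)))
E
```

```text
[ 0.48736543 -0.30730616  0.03194149] [ 0.58561905 -0.32640558  0.0495898 ] -11.000477406640263
[ 0.47898377 -0.36205352  0.03242228] [ 0.57738438 -0.38282623  0.05015494] -11.920319858610206
[ 0.4782783  -0.36509474  0.03240754] [ 0.60002514 -0.3882495   0.05425769] -10.768349947713071
32 [148.    0.   78.5] [-49.88151586  16.01606734 -46.11555119   1.76315767  19.19806819
  56.13520934]
32 [148.    0.   78.5] [-41.79966083  20.61078134 -33.74995612   7.28552611  15.49460432
  63.66301754]
0 [-180.     0.    78.5] [-38.52521994  25.41442577 -16.82835492  47.75721931   0.
  63.00089556]
0 [-180.     0.    78.5] [-34.04393831  32.99412905  -0.12510588  56.88076506   0.
  67.48217719]
-10 [-170.     0.    78.5] [-36.05142092  31.67842491  -6.81180894  60.62341643  -4.13349347
  65.80427488]
-10 [-170.     0.    78.5] [-32.26401253  40.01978412  11.94327075  71.2874479   -3.52520884
  69.55090226]
```

Chute yaw of −11° is confirmed by the rails. Now I push the jammed pot uphill.

```bash
python3 - <<'E'
from h import *
o=ori(32);h=.0175
a=CP(-.085,0,h);manip.move_pose(a+[0,0,.12],o);manip.line_to(a,v=.12)
manip.pause(.2);f0=manip.current_force()
for s in(-.055,-.030,-.015,0,.015,.030):
    r=manip.line_to(CP(s,0,h),v=.04,stop_force=15);print(s,r,T(),(manip.current_force()-f0).round(1))
    if r:break
w,p=wrist();manip.line_to(CP(-.09,0,h),v=.12);manip.line_to(CP(-.09,0,h)+[0,0,.18],v=.2)
manip.move_pose([.45,-.32,.24],[180,0,-11]);w,p=wrist();i=4
np.savez(f"w{i}.npz",pixels=w["pixels"],K=w["K"],mount=w["mount"],pos=p[0],rot=p[1])
crop(w["pixels"],230,20,180,200,3,"w4");print(manip.current_time())
E
```

```text
-0.055 False [0.4156, -0.3193, 0.0274] [0.2 0.4 1. ]
-0.03 False [0.4398, -0.3243, 0.0318] [0.6 0.1 0.6]
-0.015 False [0.4547, -0.3275, 0.0346] [-1.1 -1.3  0.2]
0 False [0.4691, -0.3304, 0.0372] [-0.6 -0.8  0.8]
0.015 False [0.4836, -0.3334, 0.0398] [ 0.1 -0.8  0.2]
0.03 False [0.4981, -0.3363, 0.0424] [0.2 0.2 0.1]
64.4
```

View pics/w4.png

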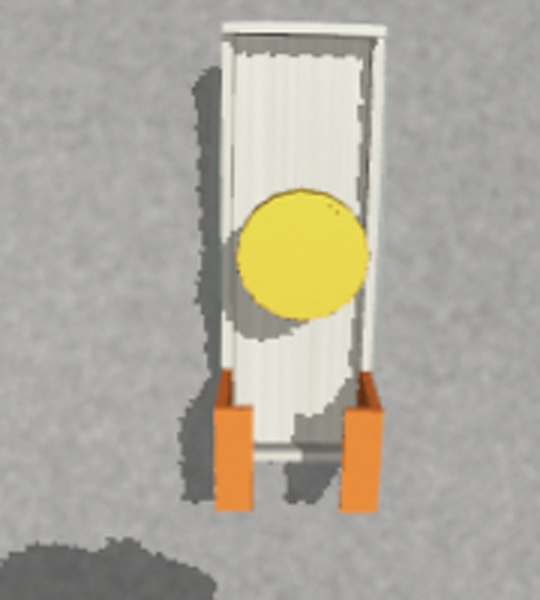

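The pot is free and upright at crop (302,254), clear of the lips. I grip it along the floor normal, lift it and place it in the near pocket.

```bash
python3 - <<'E'
from h import *
w,ps=load(4);o,d=ray(w,(230+302.5/3-.5,20+254.5/3-.5),ps)
a,b,c=CP(0,0,.048),CP(.1,0,.048),CP(0,.1,.048);n=np.cross(b-a,c-a);X=o+d*((a-o)@n)/(d@n)
e=np.array([b-a,c-a])/.1;s,l=e@(X-a);print("pot s,l",s,l)
o1=ori(-10)
z=-n/np.linalg.norm(n)*np.sign(n[2]);x=-e[0];o2=Rot.from_matrix(np.c_[x,np.cross(z,x),z]).as_euler("xyz",degrees=True);print(o1,o2)
manip.move_gripper(.075)
up=CP(s,l,.13)
manip.move_pose(up,o1);manip.line_to(CP(s,l,.018),v=.12);manip.move_gripper(0,grasp_force=20);print(manip.current_opening())
manip.move_gripper(.06);manip.line_to(CP(s,l,.09),v=.15);manip.move_pose(CP(s,l,.09),o2);manip.line_to(CP(s,l,.018),v=.12)
manip.move_gripper(0,grasp_force=40);print("grip",manip.current_opening())
manip.line_to(CP(s,l,.05),v=.1);manip.line_to(CP(s,l,.05)+[0,0,.15],v=.2)
r=place(2,173.1)
if r and T()[2]<.066:
    release();manip.move_gripper(0);manip.move_pose([.40,-.111,.3],[180,0,90])
f=manip.grab_frame("scene");crop(f["pixels"],220,160,180,150,4,"s5");print(manip.current_time())
E
```

```text
pot s,l 0.06240703764614479 -0.0006079880693102627
[-170.           0.          78.4738845] [180.         10.        168.4738845]
0.04533235682781611
grip 0.0426156453508808
place 2 True [0.5514, 0.0097, 0.0808] [-1.3  0.8  6.4]
75.5833
```

View pics/s5.png

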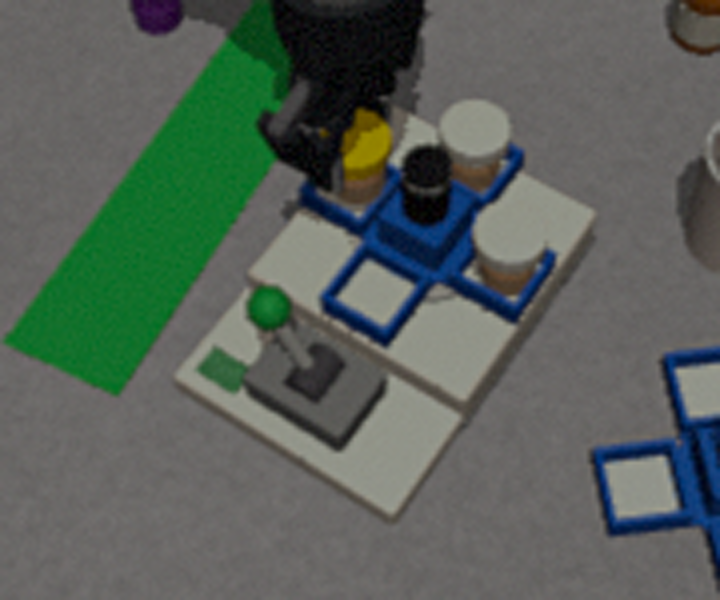

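The place stopped on the pocket rim (0.081): the pot's off-centre. My first centring grip leaned the wrong way (ori(−10) should have been ori(+10)), which shifted the pot about 8 mm. The pot is still held. I'll set it on the empty mat, let it stand, then re-locate and regrip it with double centring.

```bash
cat >> h.py <<'E'
def yellow(z):
    f=manip.grab_frame("top");im=f["pixels"].astype(int);m=((im[...,0]>90)&(im[...,1]>80)&(im[...,2]<70)).astype(np.uint8)
    n,_,st,ce=cv2.connectedComponentsWithStats(m)
    return [(at(f,ce[i],z).round(4).tolist(),st[i].tolist()) for i in range(1,n) if st[i,4]>40]
E
python3 - <<'E'
from h import *
p=T();manip.line_to([p[0],p[1],.19],v=.1)
manip.move_pose([.43,0,.12],[180,0,173.1])
print(manip.line_to([.43,0,.01],v=.03,stop_force=3),T(),manip.current_opening())
manip.move_gripper(.06);manip.line_to([.43,0,.16],v=.15);manip.move_pose([.42,-.25,.3],[180,0,90])
print(yellow(.048),whites())
E
```

```text
True [0.4299, -0.0, 0.0231] 0.04283601213857556
[([0.4357, -0.0017, 0.048], [312, 256, 17, 17, 220])] []
```

It stands upright at (0.4357,−0.0017), offset as predicted.

```bash
python3 - <<'E'
from h import *
pick(.4357,-.0015,83.1,.085,173.1,.06)
r=place(2,173.1)
if r and T()[2]<.066:
    release();manip.move_gripper(0);manip.move_pose([.42,-.25,.3],[180,0,90])
    print(yellow(.092),pocket(2))
    f=manip.grab_frame("top");im=f["pixels"].astype(int);m=((im.min(2)>120)&(im.max(2)-im.min(2)<25))
    for k in range(4):
        u,v=proj(f,np.r_[pocket(k),.092]);print(k,u.round(),v.round(),im[int(v+.5),int(u+.5)])
    g=((im[...,1]>1.6*im[...,0])&(im[...,1]>1.6*im[...,2])).astype(np.uint8);n,_,st,ce=cv2.connectedComponentsWithStats(g)
    print([(st[i].tolist(),at(f,ce[i],.094).round(3)) for i in range(1,n) if st[i,4]>15])
print(manip.current_time())
E
```

```text
grip 0.043370395937739045 0.042402427831609954 89.4833
place 2 True [0.5516, 0.0096, 0.0631] [-0.6 -0.4  5.3]
[([0.5515, 0.0094, 0.092], [307, 211, 16, 17, 213])] [0.55189835 0.00960753]
0 318.0 178.0 [162 169 164]
1 296.0 196.0 [163 167 163]
2 314.0 219.0 [163 161  47]
3 337.0 200.0 [167 170 168]
[([356, 209, 9, 9, 63], array([ 0.564, -0.111,  0.094])), ([262, 248, 116, 34, 3545], array([0.433, 0.001, 0.094]))]
95.8667
```

All three pots are in and the lever ball is at (0.565,−0.111). Now I throw the lever.

```bash
python3 - <<'E'
from h import *
a=np.radians(CY);ex=np.array([np.cos(a),np.sin(a)]);ey=np.array([-ex[1],ex[0]]);pv=C-.119*ey
L=lambda s,z:[*(pv+s*ex),z]
manip.move_pose(L(-.085,.16),[180,0,83.1]);manip.line_to(L(-.085,.083),v=.1);manip.pause(.2)
for s in(-.03,-.01,.0,.006,.012,.018,.024):
    r=manip.line_to(L(s,.083),v=.06,stop_force=7);print(s,r,T(),manip.current_force().round(1))
    if r:break
manip.line_to(L(-.05,.083),v=.1);manip.line_to(L(-.06,.2),v=.2);manip.move_pose([.40,-.25,.3],[180,0,90])
f=manip.grab_frame("top");im=f["pixels"].astype(int)
g=((im[...,1]>1.6*im[...,0])&(im[...,1]>1.6*im[...,2])).astype(np.uint8);n,_,st,ce=cv2.connectedComponentsWithStats(g)
B=[at(f,ce[i],.094) for i in range(1,n) if 15<st[i,4]<200];print(B,[ (b[:2]-pv)@ex for b in B])
print(yellow(.092))
m=((im.min(2)>120)&(im.max(2)-im.min(2)<25))
for k in range(4):print(k,im[tuple(np.round(proj(f,np.r_[pocket(k),.092])[::-1]).astype(int))])
print(manip.current_time())
E
```

```text
-0.03 False [0.5624, -0.1115, 0.0829] [-0.7  0.6 -0.7]
-0.01 False [0.5825, -0.1139, 0.0829] [-0.2  0.1  0. ]
0.0 False [0.5923, -0.1151, 0.0829] [-0.3  0.8  0. ]
0.006 False [0.593, -0.1152, 0.0827] [-12.    1.2   8.6]
0.012 False [0.5935, -0.1153, 0.0826] [-25.7   3.1  18.3]
0.018 False [0.5939, -0.1153, 0.0825] [-37.9   4.6  27.6]
0.024 False [0.5941, -0.1153, 0.0825] [-52.6   6.6  36.9]
[array([ 0.62067289, -0.11814837,  0.094     ])] [np.float64(0.02862462820058003)]
[([0.5516, 0.0096, 0.092], [307, 211, 16, 17, 211]), ([0.4601, -0.3007, 0.092], [432, 243, 7, 16, 53])]
0 [165 170 164]
1 [163 169 165]
2 [163 161  48]
3 [163 169 166]
103.3333
```

```bash
python3 -c "
from h import *
print(manip.finish_job())"
```

```text
the job is handed in; nothing more can be done
None
```

The job is handed in, with no verdict returned: by my own readings the carrier is fully home, the yellow pot and both white pots are in their own pockets, and the ready lever is fully over, at about 103 s of robot time; I did not re-check the bystanders at the end.

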